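Bleed the reactor and snap the pressure gauge into its coupler

ROBOT

A 6-joint arm with a two-finger parallel gripper is mounted at the origin on the work surface. World frame = base frame: x ahead of the robot, y to its left, z up, the work surface at z = 0. Lengths are in m, angles in rad, forces in N, time in s.
With the tool pointing down it reaches from about 0.275 to 0.875 m from the base axis. Payload 12.5 kg.
Tool frame: the origin (TCP) lies at the very end of the fingers, on their centre line; the grasp point (between the pads) lies 19 mm behind it; x points along the fingers, y is the direction in which the jaws open and shut, and the axes are right-handed (so a half turn about x gives the same grasp; the last joint's range is limited). The gripper opens to 85 mm and grips with 20 to 120 N. Pads are 22 mm wide; open, the fingers measure 114 mm over their backs; the gripper's body (76 mm by 85 mm) begins 54 mm behind the grasp point. The pads swing forward as they close: fully open they stand 13 mm farther back than shut.
Start: joints at [-0.085, 0.351, 1.652, -0, 1.139, -0.085], TCP at [0.55, 0, 0.231] pointing down, gripper open.
Joint ranges: [-2.75, 2.75], [-0.79, 2.1], [0.01, 2.65], [-1.57, 4.71], [0.07, 3.14], [-2.87, 2.87]. Speed limits (rad/s): [2.22, 2.22, 2.79, 3.14, 3.14, 3.14].

INTERFACE

Orientations are given as a 3x3 rotation matrix whose columns are the frame's x, y, z axes.
In Python, from bench import manip gives the robot as it stands. Calls block until the motion is done:
- manip.move_ptp(position, orientation): joint-space move of the TCP to a pose.
- manip.move_l(position, attitude=None, max_speed=0.15): straight line of the TCP; attitude=None keeps the orientation; max_speed is the mean speed in m/s.
- manip.move_j(angles): joint-space move.
- manip.set_gripper(opening, effort=None): opening from 0.0 (shut) to 1.0 (fully open); effort is the grip in N (None keeps the last); returns when the fingers have stopped.
- manip.dwell(seconds).
- manip.inverse_kinematics(position, orientation): joint angles nearest the present ones, or None.
- manip.grab_frame(name): name is "scene" or "side" or "wrist"; returns (picture, depth): 384x512x3 uint8, red, green, blue; 384x512 float32, m along the optical axis (not along the pixel's ray), 0 where there is no reading.
- manip.get_calibration(name): a dict with "camera_matrix" (3x3 intrinsics, pixels), "R" (3x3) and "t" (3): a world point X has camera coordinates R X + t. Camera axes: x right, y down, z forward; pixel columns grow to the right and rows downward; lengths in m; the calibration is good to about 2 mm. A picture is of the moment at which its call begins: read the wrist's pose just before it. get_calibration takes no time and is no camera call; for the wrist camera it gives the pose at the moment of the call.
A pose or a line that the arm cannot do raises manip.Unreachable and nothing moves.
- manip.sign_off(): hands the job in, once; it reports no verdict.
Trained networks look in the newest picture that a camera, given by its name, has taken for a name from the list of things; names that differ only in an ending like _2 or _b are one class to them, and where a whole thing is asked for, a point or a joint stands for the part that bears it (a point fixed in the world has none). Each returns a list of dicts, best first, with "confidence" (0 to 1); they miss things now and then, are a little off and sometimes report something else, mostly with a low value. They report only what shows in the picture. A call takes as long as a camera call. They do not tell look-alikes from the thing itself.
- manip.look_for(camera, name): "at" ([x, y, z] in m, in world coordinates, good to about 4 mm: the middle of the surface that is visible of it).
Readings, each from a call of its own:
- manip.current_time(): time.
- manip.current_qpos(): joint angles.
- manip.current_joint_vel(): joint speeds.
- manip.current_joint_torque(): joint torques, N m.
- manip.current_ee_pos(): TCP position.
- manip.current_tcp_rot(): TCP orientation.
- manip.current_force(): force on the tool from outside, world axes, zero at the start.
- manip.current_ft_torque(): the same for the moment, N m.
- manip.current_grip_width(): opening from 0.0 (shut) to 1.0 (fully open).
Only numpy, scipy, OpenCV 4.12 (cv2) and the standard library are available. Lean on these libraries where they do the work, as an engineer would, in place of code of your own. Each camera call takes 0.05 s, during which the arm holds its last target. There are 200 camera calls.

TASK

Bleed the small pressure reactor before its gauge goes on: pull the spring-return lever on its head round to its stop, hold it there for a second, then ease it slowly back until it is shut, without letting it fly back. Then take the dial pressure gauge out of the rack and push its plug straight down into the quick coupler on the reactor's head until it snaps past the locking balls and sits fully home. Finish while still holding the gauge upright and pressing it firmly down, the lever shut, and leave the other fittings, the bottle and the spanner where they are.

Things in the scene. Friction and masses are not known exactly. Their poses are not given: they have to be found in the camera images.
- reactor: Small bench pressure reactor, fixed: a dark round heater jacket 140 mm wide and 85 mm high, in it a steel head 104 mm wide, its top 107 mm above the bench. On the head stand the quick coupler (27 mm to the reactor's +y) and the bleed valve with its lever (axis 30 mm to its -y); a thin vent tube runs from the valve 82 mm to its +x and down. Origin: centre of its underside, on the bench; z up.
- coupler_mouth (a point): Centre of the open top of the quick coupler, 147 mm above the bench: an upright ribbed sleeve 40 mm wide and 40 mm high, bore 20 mm. Four sprung balls stand out into the bore 12 mm down. A plug pushed in meets them at about 14 mm depth; the push climbs to about 15 N near 20 mm, then suddenly drops as they snap into its groove and draw it in. At 30 mm its flange sits on the coupler's top face.
- coupler_face: The flat ring-shaped top face of the coupler (40 mm outer, 22 mm inner diameter) that the gauge's flange is pressed against. Origin: at its centre, at the coupler's mouth; z up.
- bleed_lever (a joint): Angle of the spring-return lever, rad: 0 shut (lever points to the reactor's -y), 1.57 at its stop, open (points to the reactor's -x). It turns level about lever_hinge, clockwise seen from above as it opens. A spring drives it shut: about 2 N at the grip to start, 9 N at the stop. Let go when open it flies shut at 4 rad/s; below 0.2 rad it closes softly. Ease it back well under 2 rad/s.
- lever_hinge (a point): Point on the upright turning axis of the bleed lever, at the lever's mid height, 154 mm above the bench.
- lever_grip (a point): Middle of the lever's black sleeve, 85 mm from the axis, moving with the lever, 154 mm above the bench. The sleeve is 66 mm long (from 52 to 118 mm from the axis), 18 mm wide and 14 mm high; only the jacket's rim (85 mm high) lies beneath its inner end.
- gauge_center (a point): Centre of the dial gauge's case: an upright disc 72 mm in diameter and 38 mm thick in a black rubber boot, white dial on one side. The disc's axis, along which it is 38 mm thick, is the point's x (the dial looks along -x); z up. Below it: a 14 mm square stem, then a hexagonal flange 30 mm wide, its underside 56 mm below this point, then the plug. The case may be pinched across its thickness.
- plug_tip (a point): Tip of the gauge's plug, 86 mm straight below gauge_center. The plug is 18 mm in diameter and 30 mm long below the flange, with a tapered nose 9 mm at its tip and a groove.
- gauge: The dial pressure gauge, about 0.26 kg, 122 mm high. Origin: the tip of its plug; z up, the dial looks along its -x. It starts plug-down in a hole of the rack, its flange on the rack's top, and must be lifted 30 mm to come free.
- rack: White plastic rack block, fixed to the bench, 270 mm long (its y), 64 mm wide (its x), 42 mm high, with three holes 20 mm wide in a row 85 mm apart (the middle one at its centre) that hold the gauge, the relief valve and the blanking plug in any order. Origin: centre of its underside.
- relief_valve: Relief valve, to be left alone: steel, slim and cylindrical, 28 mm wide, 91 mm high in all, plug-down in the rack. Origin: tip of its plug.
- blank_plug: Blanking plug, to be left alone: steel, with a low round cap 28 mm wide, 53 mm high in all, plug-down in the rack. Origin: tip of its plug.
- sample_bottle: Amber glass jar with a black cap, 56 mm in diameter and 105 mm high, standing on the bench, to be left alone. Origin: centre of its underside.
- spanner: Steel spanner 170 mm long, 8 mm thick, lying flat on the bench, to be left alone. Origin: its middle, on the bench.
There are look-alikes about, which are no part of the job. Leave any blue or red look-alike of the gauge alone.

How it is judged:
On the way, in this order (a step that is already met when the one before it is completed fails the run):
1. the bleed lever is pulled to its stop and held there (value of joint bleed_lever above 1.4 rad), for 0.5 s.
2. the lever is back shut (value of joint bleed_lever below 0.08 rad), for 0.2 s.
3. the gauge has snapped into the coupler and sits home (z of plug_tip in the frame of coupler_mouth below -0.028 m and horizontal distance between plug_tip and coupler_mouth below 0.004 m), for 0.2 s.
At the end, for the whole second after the job is handed in: The plug is at least 28 of its 30 mm deep in the coupler, within 4 mm of its axis, the gauge upright within 0.08 rad; the fingers hold it (over 3 N) and press its flange on the coupler's face with over 7 N (its own weight of 2.5 N included); the bleed lever is shut (under 0.08 rad) (all of step 3 and angle between gauge's own z axis and vertical below 0.08 rad and contact force between gauge and coupler_face above 7 N and contact force between the fingers and gauge above 3 N and value of joint bleed_lever below 0.08 rad); the arm keeps its last pose, push and grip.
It fails at once if the lever flies back (faster than 2 rad/s) (velocity of joint bleed_lever below -2 rad/s).
It fails at once if another fitting, the bottle or the spanner is moved by more than 25 mm (distance of any of relief_valve, blank_plug, sample_bottle, spanner from where it was at the start of the episode above 0.025 m).
It also fails if it takes over 72 s, if anything falls off the work surface, if the arm or the gripper's body presses on something with over 40 N, if the wrist force passes 120 N, or if a joint passes its speed limit or range.

## Working session

There is one attempt and no reset: what is moved stays moved. The work goes in short steps, each a Python script; the robot and the scene stay as the last script left them, time stands still between calls to the robot, and variables do not carry over. Pictures are saved under pics/ and viewed, about 8 in all and at most 12, crops included, and the job is handed in when it is done.

```bash
mkdir -p pics; python3 - <<'E'
from bench import manip
import cv2, numpy as np
for c in ("scene","side"):
    p,d=manip.grab_frame(c); cv2.imwrite(f"pics/{c}0.png",p[:,:,::-1]); np.savez(f"pics/{c}0.npz",p=p,d=d)
    k=manip.get_calibration(c); print(c,np.round(k["R"],3).tolist(),np.round(k["t"],3),k["camera_matrix"][0][0])
    for n in ("reactor","coupler_mouth","coupler_face","lever_grip","lever_hinge","gauge_center","gauge","rack","relief_valve","blank_plug","sample_bottle","spanner"):
        try: r=manip.look_for(c,n)
        except Exception as e: print(n,e); continue
        for q in r[:4]:
            X=k["camera_matrix"]@(k["R"]@np.array(q["at"])+k["t"]); print(n,np.round(q["at"],3),round(q["confidence"],2),np.round(X[:2]/X[2]))
print(manip.current_time())
E
python3 -c "
import cv2,numpy as np
cv2.imwrite('pics/both0.png',np.vstack([cv2.imread('pics/scene0.png')]))"
```

```text
scene [[-0.759, 0.652, -0.013], [0.536, 0.612, -0.582], [-0.371, -0.449, -0.813]] [ 0.419 -0.298  1.181] 378.7597896169915
reactor [0.624 0.001 0.096] 0.55 [226. 183.]
reactor [0.455 0.22  0.062] 0.21 [345. 211.]
coupler_mouth [0.623 0.003 0.095] 0.9 [227. 183.]
coupler_face [0.608 0.004 0.144] 0.5 [231. 167.]
lever_grip [ 0.611 -0.107  0.158] 0.72 [199. 136.]
lever_hinge [0.619 0.006 0.098] 0.76 [229. 183.]
gauge_center [0.564 0.336 0.107] 0.97 [357. 267.]
gauge_center [0.55  0.221 0.121] 0.85 [320. 221.]
gauge_center [0.44  0.324 0.103] 0.8 [391. 228.]
gauge_center [0.474 0.121 0.11 ] 0.65 [310. 176.]
gauge [0.442 0.33  0.103] 0.91 [393. 230.]
gauge [0.474 0.112 0.106] 0.87 [307. 175.]
gauge [0.551 0.219 0.125] 0.84 [319. 220.]
gauge [0.621 0.003 0.094] 0.65 [227. 183.]
rack [0.567 0.229 0.042] 0.88 [312. 247.]
relief_valve [0.628 0.217 0.074] 0.85 [289. 253.]
blank_plug [0.456 0.222 0.063] 0.68 [345. 211.]
sample_bottle [0.811 0.056 0.08 ] 0.94 [172. 251.]
spanner [ 0.395 -0.037  0.006] 0.73 [284. 151.]
spanner [0.609 0.004 0.146] 0.43 [231. 167.]
side [[-0.955, -0.297, 0.015], [-
[... 638 characters left out ...]
4 0.115] 0.84 [239. 317.]
gauge [0.427 0.333 0.116] 0.77 [309. 332.]
gauge [0.531 0.231 0.118] 0.64 [266. 263.]
rack [0.52  0.23  0.042] 0.96 [270. 283.]
relief_valve [0.614 0.22  0.075] 0.77 [227. 258.]
relief_valve [ 0.606 -0.1    0.159] 0.72 [276. 126.]
relief_valve [0.602 0.005 0.144] 0.58 [264. 162.]
blank_plug [0.45  0.222 0.066] 0.47 [306. 284.]
blank_plug [0.533 0.229 0.122] 0.43 [265. 261.]
sample_bottle [0.6   0.009 0.085] 0.75 [264. 181.]
sample_bottle [ 0.605 -0.098  0.159] 0.67 [276. 127.]
sample_bottle [0.8   0.057 0.073] 0.66 [176. 180.]
spanner [0.391 0.    0.009] 0.82 [349. 221.]
spanner [0.535 0.226 0.118] 0.57 [264. 260.]
spanner [ 0.606 -0.099  0.164] 0.38 [276. 125.]
1.3
```

View pics/scene0.png

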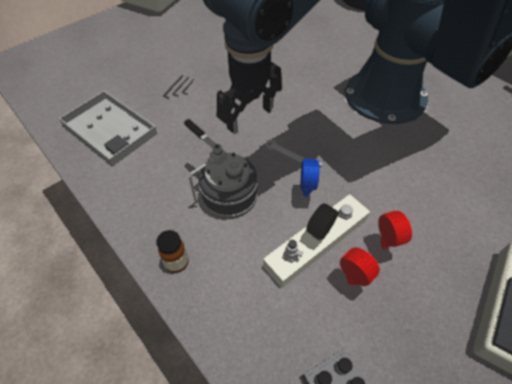

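View pics/side0.png

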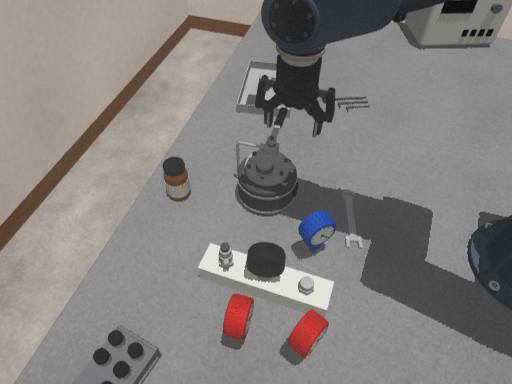

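The black disc at scene (322,221) / side (265,261) is the gauge: it stands in the white rack's middle hole. The blue one (310,175) and the two red ones (360,266; 395,228) stand outside the rack. I'll confirm this with an enlarged crop and fuse the point clouds.

```bash
cat > h.py <<'E'
from bench import manip
import numpy as np, cv2
def cloud(c,d,k=None):
    k=k or manip.get_calibration(c); K=np.array(k["camera_matrix"]); v,u=np.nonzero(d>0); z=d[v,u]
    P=np.stack([(u-K[0,2])/K[0,0]*z,(v-K[1,2])/K[1,1]*z,z],1)
    return (P-np.array(k["t"]))@np.array(k["R"]),v,u
E
cat > a.py <<'E'
from h import *
tops=[]
for c in ("scene","side"):
    f=np.load(f"pics/{c}0.npz"); P,v,u=cloud(c,f["d"]); col=f["p"][v,u]
    m=(P[:,0]>.38)&(P[:,0]<.72)&(P[:,1]>-.2)&(P[:,1]<.3)&(P[:,2]<.175)&(P[:,2]>0.02)
    P=P[m];col=col[m]
    im=np.zeros((500,340,3),np.uint8)
    for i in np.argsort(P[:,2]):
        a,b=int((P[i,0]-.38)*1000),int((.3-P[i,1])*1000); cv2.circle(im,(a,b),1,tuple(int(x) for x in col[i][::-1]),-1)
    tops.append(im)
    # rack top
    r=P[(abs(P[:,2]-.042)<.004)&(P[:,1]>.15)&(P[:,1]<.27)].astype(np.float32)
    print(c,"rack",cv2.minAreaRect(r[:,:2]))
    g=P[(P[:,2]>.1)&(np.hypot(P[:,0]-.54,P[:,1]-.225)<.06)]
    print("gauge",g.min(0),g.max(0),cv2.minAreaRect(g[:,:2].astype(np.float32)))
    t=g[g[:,2]>.14]; print("gauge top",len(t),cv2.minAreaRect(t[:,:2].astype(np.float32)),g[:,2].max())
    l=P[(P[:,2]>.135)&(P[:,1]<.08)&(np.hypot(P[:,0]-.6,P[:,1]+.04)<.14)]
    for lo in np.arange(-.18,.06,.01):
        s=l[(l[:,1]>=lo)&(l[:,1]<lo+.01)]
        if len(s)>2: print(f"  y{lo:.2f} n{len(s)} x {s[:,0].min():.3f} {s[:,0].mean():.3f} {s[:,0].max():.3f} z {np.median(s[:,2]):.3f}")
    h=P[(abs(P[:,2]-.085)<.004)&(np.hypot(P[:,0]-.61,P[:,1]-.0)<.09)]
    A=np.c_[2*h[:,:2],np.ones(len(h))]; 
    hd=P[(abs(P[:,2]-.107)<.003)&(np.hypot(P[:,0]-.61,P[:,1]-.0)<.09)]
    print("jacket",len(h),cv2.minEnclosingCircle(h[:,:2].astype(np.float32)),"head",len(hd),cv2.minEnclosingCircle(hd[:,:2].astype(np.float32)))
f=cv2.imread("pics/side0.png")[225:345,190:340]; f=cv2.resize(f,None,fx=2.6,fy=2.6,interpolation=2)
cn=np.zeros((500,390,3),np.uint8); cn[:312]=f[:312,:390]
out=np.hstack(tops+[cn]); cv2.imwrite("pics/top0.png",cv2.resize(out,(800,int(500*800/out.shape[1]))))
E
python3 a.py
```

```text
Traceback (most recent call last):
  File "a.py", line 13, in <module>
    print(c,"rack",cv2.minAreaRect(r[:,:2]))
                   ~~~~~~~~~~~~~~~^^^^^^^^^
cv2.error: OpenCV(4.12.0) /io/opencv/modules/imgproc/src/convhull.cpp:143: error: (-215:Assertion failed) total >= 0 && (depth == CV_32F || depth == CV_32S) in function 'convexHull'
```

```bash
sed -i 's/    P=P\[m\];col/    P=P[m].astype(np.float32);col/; s/cv2.minAreaRect(r\[:,:2\])/cv2.minAreaRect(np.ascontiguousarray(r[:,:2]))/; s/\[:,:2\].astype(np.float32)/[:,:2].copy()/g' a.py; python3 a.py
```

```text
scene rack ((0.5355195999145508, 0.21667999029159546), (0.06494870781898499, 0.27179813385009766), 87.76776123046875)
gauge [0.5031358  0.19622175 0.10000332] [0.5741434  0.24098727 0.13730635] ((0.5393944978713989, 0.21749699115753174), (0.06822093576192856, 0.03890048712491989), 9.718743324279785)
gauge top 0 ((0.0, 0.0), (0.0, 0.0), 0.0) 0.13730635
  y-0.17 n21 x 0.600 0.608 0.616 z 0.161
  y-0.16 n29 x 0.598 0.609 0.616 z 0.160
  y-0.15 n29 x 0.599 0.609 0.615 z 0.161
  y-0.14 n23 x 0.599 0.608 0.615 z 0.160
  y-0.13 n31 x 0.598 0.608 0.615 z 0.161
  y-0.12 n26 x 0.597 0.608 0.614 z 0.161
  y-0.11 n35 x 0.597 0.607 0.615 z 0.159
  y-0.10 n21 x 0.599 0.607 0.612 z 0.157
  y-0.09 n23 x 0.597 0.605 0.612 z 0.156
  y-0.08 n20 x 0.599 0.606 0.612 z 0.156
  y-0.07 n26 x 0.597 0.608 0.620 z 0.156
  y-0.06 n57 x 0.590 0.611 0.630 z 0.154
  y-0.05 n104 x 0.589 0.607 0.629 z 0.144
  y-0.04 n16 x 0.591 0.605 0.617 z 0.137
  y-0.02 n10 x 0.595 0.602 0.612 z 0.147
  y-0.01 n70 x 0.586 0.602 0.621 z 0.146
  y0.00 n44 x 0.585 0.605 0.623 z 0.146
  y0.01 n55 x 0.586 0.608 0.622 z 0.146
  y0.02 n
[... 726 characters left out ...]
4 0.614 z 0.161
  y-0.12 n25 x 0.596 0.604 0.614 z 0.161
  y-0.11 n26 x 0.598 0.605 0.613 z 0.158
  y-0.10 n18 x 0.598 0.604 0.612 z 0.157
  y-0.09 n19 x 0.597 0.604 0.611 z 0.157
  y-0.08 n20 x 0.597 0.603 0.611 z 0.156
  y-0.07 n19 x 0.590 0.602 0.619 z 0.157
  y-0.06 n63 x 0.588 0.604 0.630 z 0.152
  y-0.05 n107 x 0.588 0.603 0.626 z 0.143
  y-0.02 n24 x 0.589 0.602 0.615 z 0.147
  y-0.01 n69 x 0.585 0.604 0.621 z 0.145
  y0.00 n39 x 0.583 0.601 0.622 z 0.147
  y0.01 n69 x 0.585 0.601 0.619 z 0.146
  y0.02 n26 x 0.594 0.602 0.612 z 0.145
jacket 717 ((0.6101976037025452, -0.027189001441001892), 0.07734809070825577) head 616 ((0.6192262172698975, -0.027154557406902313), 0.06806746125221252)
```

View pics/top0.png

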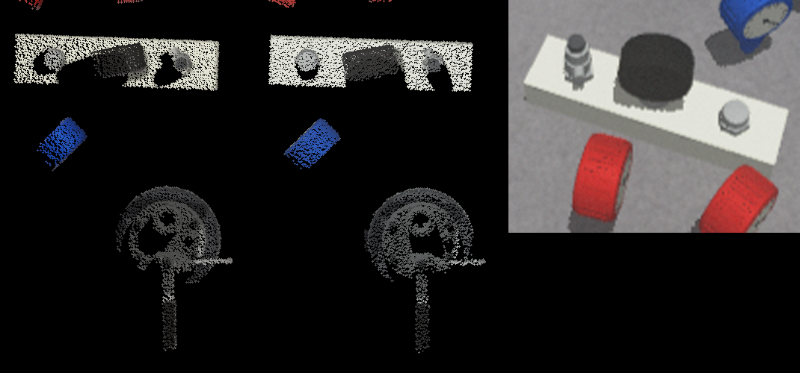

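The crop confirms the gauge: a black boot in the rack's middle hole, with relief valve and blank plug on either side. Its centre is about (0.537, 0.216) and its disc plane lies about 10° from world x. The lever points to -y at x≈0.606. Next I'll check IK ranges and take one near wrist look at the reactor.

```bash
cat >> h.py <<'E'
def ori(yaw):
    x=np.array([0,0,-1.]);y=np.array([np.cos(yaw),np.sin(yaw),0]);return np.stack([x,y,np.cross(x,y)],1)
def shot(c,name):
    k=manip.get_calibration(c); p,d=manip.grab_frame(c); cv2.imwrite(f"pics/{name}.png",p[:,:,::-1]); return p,d,k
def ring(P,c0,zlo,zhi,rmax):
    from scipy.optimize import least_squares
    s=P[(P[:,2]>zlo)&(P[:,2]<zhi)&(np.hypot(P[:,0]-c0[0],P[:,1]-c0[1])<rmax)]
    return s
E
python3 - <<'E'
from h import *
np.set_printoptions(precision=4,suppress=True)
print(manip.current_tcp_rot())
for y in (0,np.pi,-np.pi/2,np.pi/2):
    for p in ((.606,-.138,.136),(.52,-.053,.136)):
        print(y,p,manip.inverse_kinematics(p,ori(y)))
R=manip.current_tcp_rot()
manip.move_ptp([.58,-.04,.33],R)
p,d,k=shot("wrist","w1"); P,v,u=cloud("wrist",d,k); np.savez("pics/w1.npz",P=P,col=p[v,u])
s=P[(P[:,2]>.14)&(P[:,2]<.152)&(np.hypot(P[:,0]-.603,P[:,1]-.004)<.03)]
print(len(s),s.min(0) if len(s) else 0,s.max(0) if len(s) else 0)
if len(s): print(cv2.minEnclosingCircle(s[:,:2].astype(np.float32)), np.median(s[:,2]))
print(k["R"],-k["R"].T@k["t"],manip.current_time())
for n in("coupler_face","lever_grip"): print(n,manip.look_for("wrist",n)[:2])
E
```

```text
[[ 0.  1.  0.]
 [-0.  0. -1.]
 [-1.  0.  0.]]
0 (0.606, -0.138, 0.136) [-0.2988  0.5836  1.5399 -0.      1.0182 -0.2988]
0 (0.52, -0.053, 0.136) [-0.1907  0.4248  1.8097 -0.      0.907  -0.1907]
3.141592653589793 (0.606, -0.138, 0.136) [-0.2988  0.5836  1.5399 -0.      1.0182  2.8428]
3.141592653589793 (0.52, -0.053, 0.136) None
-1.5707963267948966 (0.606, -0.138, 0.136) [-0.2988  0.5836  1.5399 -0.      1.0182  1.272 ]
-1.5707963267948966 (0.52, -0.053, 0.136) [-0.1907  0.4248  1.8097 -0.      0.907   1.3801]
1.5707963267948966 (0.606, -0.138, 0.136) [-0.2988  0.5836  1.5399 -0.      1.0182 -1.8696]
1.5707963267948966 (0.52, -0.053, 0.136) [-0.1907  0.4248  1.8097 -0.      0.907  -1.7614]
673 [ 0.5836 -0.0188  0.14  ] [0.6231 0.0203 0.1497]
((0.6034680604934692, 0.0010990785667672753), 0.0200155358761549) 0.1471292994265119
[[ 1.      0.0002  0.0008]
 [-0.     -0.9544  0.2985]
 [ 0.0009 -0.2985 -0.9544]] [0.5803 0.0351 0.4729] 1.8667
coupler_face []
lever_grip [{'at': [0.6032, -0.1068, 0.1568], 'confidence': 0.58}]
```

View pics/w1.png

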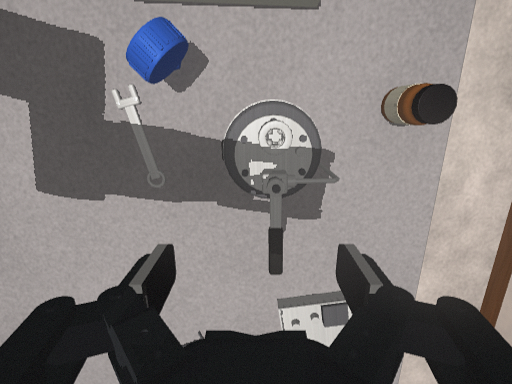

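The wrist picture shows the coupler at (275,135), the valve at (277,185) and the sleeve running down to (276,272). The depth ring gives the coupler at (0.6035, 0.0011) with r = 20.0 mm, as specified. I'll fit the lever from the same cloud and then work it.

```bash
cat > lev.py <<'E'
from h import *
f=np.load("pics/w1.npz");P=f["P"]
s=P[(P[:,2]>.15)&(P[:,2]<.168)&(P[:,1]<-.10)&(P[:,1]>-.2)&(abs(P[:,0]-.604)<.03)]
b=cv2.minAreaRect(s[:,:2].astype(np.float32)); print(b,s.min(0),s.max(0))
C=np.array([.6035,.0011]);
ctr=s[:,:2].mean(0); u=C-ctr; u/=np.linalg.norm(u)
print("reactor +y dir",u,"yaw deg",np.degrees(np.arctan2(-u[0],u[1])))
print("hinge",C-u*.057)
for lo in np.arange(-.18,-.1,.01):
    q=s[(s[:,1]>=lo)&(s[:,1]<lo+.01)]
    if len(q): print(round(lo,2),len(q),q[:,0].min(),q[:,0].max())
E
python3 lev.py
```

```text
((0.6060003042221069, -0.13646209239959717), (0.016989169642329216, 0.07292571663856506), 1.3585143089294434) [ 0.5973557  -0.17274463  0.15431098] [ 0.61529132 -0.10004735  0.16320618]
reactor +y dir [-0.01758197  0.99984543] yaw deg 1.0074244716818088
hinge [ 0.60450217 -0.05589119]
-0.18 12 0.5996175611608231 0.6140368747064626
-0.17 95 0.5981778139467914 0.6152913217264995
-0.16 95 0.5979905422621059 0.6149170777465862
-0.15 99 0.5978289725878227 0.6146478288724367
-0.14 100 0.5976893637037388 0.6142414488832592
-0.13 101 0.5975169304086982 0.6140339248038202
-0.12 107 0.5973556984860098 0.6138760996111415
-0.11 108 0.597415490954231 0.6135130322125592
```

```bash
cat >> h.py <<'E'
H=np.array([.6046,-.0558]); Y0=np.radians(1.15)
def lev(a,z=.136,r=.085):
    g=-np.pi/2+Y0-a; return [H[0]+r*np.cos(g),H[1]+r*np.sin(g),z],ori(Y0-a)
E
python3 - <<'E'
from h import *
p,R=lev(0,.24); manip.move_ptp(p,R)
p,R=lev(0); manip.move_l(p,R,0.12); print("f",manip.current_force())
manip.set_gripper(0.0,50); print("grip",manip.current_grip_width(),manip.current_force(),manip.current_time())
for a in np.linspace(0,1.57,13)[1:]:
    p,R=lev(a); manip.move_l(p,R,0.06)
    print(round(a,2),np.round(manip.current_force(),1),np.round(np.array(manip.current_ee_pos())-p,4),round(manip.current_time(),2))
manip.dwell(1.0)
print(manip.current_grip_width(),manip.current_force())
p,d,k=shot("wrist","w2"); p2,d2,k2=shot("side","s2")
for n,dd,kk in (("wrist",d,k),("side",d2,k2)):
    P,v,u=cloud(n,dd,kk)
    s=P[(P[:,2]>.15)&(P[:,2]<.164)&(P[:,0]<.58)&(P[:,0]>.47)&(abs(P[:,1]+.056)<.03)]
    if len(s)>5: print(n,len(s),cv2.minAreaRect(s[:,:2].astype(np.float32)))
cv2.imwrite("pics/m2.png",np.hstack([cv2.resize(p,(400,300)),p2[70:240,170:397][:,:,::1].repeat(1,0) if 0 else cv2.resize(p2[70:240,170:397],(400,300))])[:,:,::-1])
E
```

```text
f [ 0.09987376 -0.19788425 -0.42447935]
grip 0.1986331718918966 [-5.93136519  0.60086025  5.24039264] 4.2167
0.13 [-2.2 -0.6  4. ] [-0.0001 -0.0001  0.0003] 4.55
0.26 [-3.6 -1.6  4.9] [-0.     -0.0003  0.0002] 4.88
0.39 [-4.9 -3.8  4.9] [-0.0001 -0.0004  0.0002] 5.22
0.52 [-5.6 -5.   7. ] [-0.0003 -0.0005  0.0002] 5.55
0.65 [-8.  -4.5  6.9] [-0.0005 -0.0005  0.0002] 5.88
0.78 [-8.9 -5.6  7.9] [-0.0007 -0.0005  0.0002] 6.22
0.92 [-11.2  -6.2   9.1] [-0.001  -0.0005  0.0002] 6.55
1.05 [-12.7  -6.1  10.8] [-0.0012 -0.0004  0.0001] 6.88
1.18 [-14.5  -6.1  12.1] [-0.0015 -0.0003  0.0001] 7.22
1.31 [-16.5  -4.9  14.3] [-0.0017 -0.0002  0.0001] 7.55
1.44 [-17.   -3.8  14.6] [-0.002  0.     0.   ] 7.88
1.57 [-19.   -2.3  16.6] [-0.0021  0.0003  0.    ] 8.22
0.19777957090918982 [-18.53149784  -0.86826856  16.21152352]
wrist 6787 ((0.5329818725585938, -0.055709611624479294), (0.09278631955385208, 0.042600102722644806), 17.907636642456055)
side 254 ((0.5327464938163757, -0.04905591160058975), (0.09427895396947861, 0.032469432801008224), 3.4074902534484863)
```

View pics/m2.png

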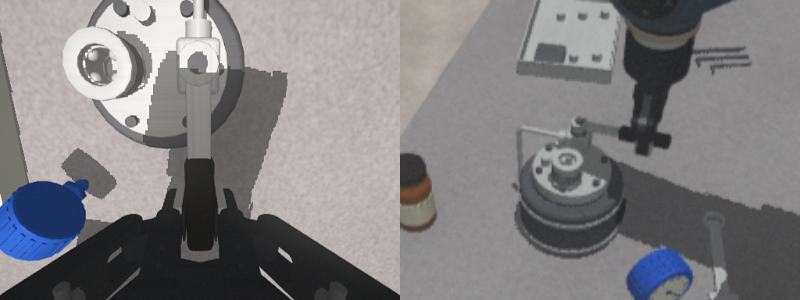

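The lever now points to the reactor's -x, still held between the fingers. Before easing back I'll check the angle numerically from the bare shaft.

```bash
python3 - <<'E'
from h import *
print(manip.current_ft_torque())
p,d,k=shot("wrist","w3");P,v,u=cloud("wrist",d,k)
s=P[(P[:,2]>.15)&(P[:,2]<.164)&(P[:,0]<.585)&(P[:,0]>.545)&(abs(P[:,1]+.056)<.02)]
for lo in np.arange(.545,.585,.005):
    q=s[(s[:,0]>=lo)&(s[:,0]<lo+.005)]
    print(round(lo,3),len(q),q[:,1].min().round(4),q[:,1].max().round(4))
E
```

```text
[-0.34368636  2.70546611  0.63306015]
0.545 413 -0.0664 -0.0486
0.55 419 -0.0657 -0.0495
0.555 310 -0.064 -0.0505
0.56 326 -0.0638 -0.0499
0.565 337 -0.0636 -0.05
0.57 344 -0.0634 -0.0499
0.575 359 -0.0632 -0.0494
0.58 375 -0.063 -0.0494
```

The shaft fit gives about 1.56 rad, so the lever is at its stop, and it has been held for over 1 s. Easing back.

```bash
python3 - <<'E'
from h import *
manip.dwell(0.2)
for a in np.linspace(1.57,0,13)[1:]:
    p,R=lev(a); manip.move_l(p,R,0.04)
print(manip.current_force(),manip.current_time())
manip.dwell(0.3)
manip.set_gripper(1.0); manip.dwell(.1)
p,R=lev(0,.27); manip.move_l(p,R,0.2)
# look at lever
p,d,k=shot("wrist","w4");P,v,u=cloud("wrist",d,k)
s=P[(P[:,2]>.15)&(P[:,2]<.168)&(P[:,1]<-.10)&(P[:,1]>-.2)&(abs(P[:,0]-.604)<.03)]
print(cv2.minAreaRect(s[:,:2].astype(np.float32)))
# move over gauge for a look
manip.move_ptp([.54,.16,.30],ori(np.radians(10)))
p,d,k=shot("wrist","w5");P,v,u=cloud("wrist",d,k); np.savez("pics/w5.npz",P=P,col=p[v,u])
g=P[(P[:,2]>.1)&(P[:,2]<.15)&(np.hypot(P[:,0]-.537,P[:,1]-.216)<.055)]
t=P[(P[:,2]>.12)&(P[:,2]<.15)&(np.hypot(P[:,0]-.537,P[:,1]-.216)<.055)]
for q in (g,t): print(len(q),q.min(0),q.max(0),cv2.minAreaRect(q[:,:2].astype(np.float32)))
s=P[(abs(P[:,2]-.042)<.004)&(P[:,1]>.15)&(P[:,1]<.27)]
print("rack",cv2.minAreaRect(s[:,:2].astype(np.float32)))
print([ (y,manip.inverse_kinematics([.537,.216,.079],ori(np.radians(y)))) for y in (100,-80)],manip.current_time())
E
```

```text
[-9.28279317 -1.31791837  7.56329614] 14.6667
((0.605877161026001, -0.13598665595054626), (0.0178243275731802, 0.07199402898550034), 0.652125895023346)
2109 [0.49825221 0.18963729 0.10040255] [0.57413767 0.23711183 0.13635243] ((0.5363553166389465, 0.21266251802444458), (0.07348713278770447, 0.03818051144480705), 10.190962791442871)
1760 [0.50524951 0.19030669 0.12000583] [0.56653528 0.23577483 0.13635243] ((0.5361738801002502, 0.21268421411514282), (0.05743066594004631, 0.038203246891498566), 10.406876564025879)
rack ((0.536311149597168, 0.21301770210266113), (0.06417004764080048, 0.2705257833003998), 87.97376251220703)
[(100, array([ 3.02007869e-01,  5.95773790e-01,  1.69128595e+00, -4.44089210e-16,
        8.54532914e-01, -1.44332138e+00])), (-80, array([ 3.02007869e-01,  5.95773790e-01,  1.69128595e+00, -4.44089210e-16,
        8.54532914e-01,  1.69827127e+00]))] 17.8333
```

View pics/w5.png

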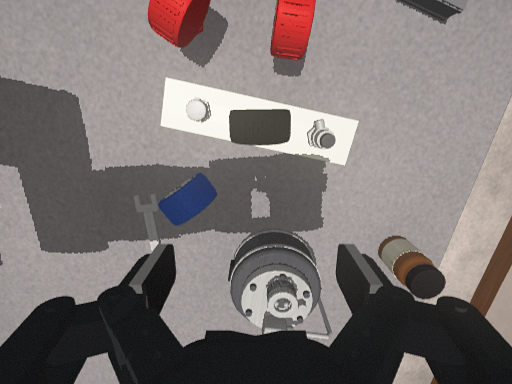

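Lever is back shut: its pose matches the start to within 0.7°. The boot is at (260,127), and the gauge is at (0.5363, 0.2127) with its disc at 10.3°, which agrees with the rack centre. Now the grasp and lift.

```bash
python3 - <<'E'
from h import *
Y=np.radians(100.3); G=[.5363,.2129]
manip.move_ptp([*G,.19],ori(Y)); manip.move_l([*G,.077],None,.12)
print(manip.current_force())
manip.set_gripper(0.0,90); print(manip.current_grip_width(),manip.current_force(),manip.current_time())
manip.move_l([*G,.087],None,.05); print(manip.current_force())
manip.move_l([*G,.30],None,.15); print(manip.current_force(),manip.current_grip_width())
C=[.6035,.0011]
manip.move_ptp([*C,.265],ori(Y)); print(manip.current_force(),manip.current_time())
p,d,k=shot("side","s6");p2,d2,k2=shot("scene","c6");p3,d3,k3=shot("wrist","w6")
np.savez("pics/t6.npz",d=d,d2=d2,d3=d3)
cr=lambda p,k:cv2.resize(p[max(0,int(k[1])-60):int(k[1])+60,int(k[0])-55:int(k[0])+55],(260,284),interpolation=2)
def px(k,X): q=k["camera_matrix"]@(k["R"]@np.array(X)+k["t"]); return q[:2]/q[2]
X=[*C,.19]
cv2.imwrite("pics/m6.png",np.hstack([cr(p,px(k,X)),cr(p2,px(k2,X)),cv2.resize(p3,(280,284))])[:,:,::-1])
E
```

```text
[-0.96551327 -0.31690271 -0.08176423]
0.43559972261437546 [-1.6320452   0.1849376   6.02157357] 20.7583
[ 0.52348687  0.20092394 -3.25204596]
[-0.33982011  0.62447049 -3.03491414] 0.43032247494520326
[ 0.39768434  0.68676588 -3.23717387] 23.575
```

View pics/m6.png

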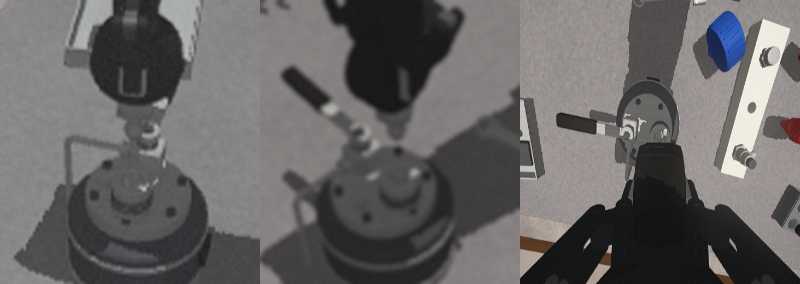

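Gauge is held upright with the plug above the coupler, and the rack hole is empty. I'll measure plug and coupler in each fixed camera and compare them, which cancels the calibration error.

```bash
cat > off.py <<'E'
from h import *
from scipy.optimize import least_squares
f=np.load("pics/t6.npz")
def fit(P,c0,zl,zh,rm,r):
    s=P[(P[:,2]>zl)&(P[:,2]<zh)&(np.hypot(P[:,0]-c0[0],P[:,1]-c0[1])<rm)]
    o=least_squares(lambda c:np.hypot(*(s[:,:2]-c).T)-r,c0,loss="soft_l1",f_scale=.001)
    return o.x,len(s),np.sqrt(np.mean(o.fun**2))
for n,k in (("side","d"),("scene","d2"),("wrist","d3")):
    P,_,_=cloud(n,f[k]); c0=np.array([.6035,.0011])
    print(n)
    for lab,a in (("plug",(.211,.228,.016,.009)),("plug2",(.206,.226,.013,.009)),("coupler",(.113,.144,.027,.02))):
        try: print(lab,*fit(P,c0,*a))
        except Exception as e: print(lab,"none")
    t=P[(P[:,2]>.143)&(P[:,2]<.151)&(np.hypot(*(P[:,:2]-c0).T)<.026)]
    if len(t)>5: print("face",len(t),cv2.minEnclosingCircle(t[:,:2].astype(np.float32)))
    g=P[(P[:,2]>.256)&(P[:,2]<.33)&(np.hypot(*(P[:,:2]-c0).T)<.05)]
    if len(g)>5: print("case",cv2.minAreaRect(g[:,:2].astype(np.float32)),np.sort(g[:,2])[[3]])
    q=P[(P[:,2]>.19)&(P[:,2]<.24)&(np.hypot(*(P[:,:2]-c0).T)<.02)]
    if len(q)>5: print("low z",np.sort(q[:,2])[:4])
E
python3 off.py
```

```text
side
plug [0.60373922 0.00117203] 34 0.001757628759931248
plug2 [0.60345759 0.00185281] 47 0.0016821389076751942
coupler [0.60288016 0.00173918] 211 0.005219507311048808
face 156 ((0.6030130982398987, 0.003223242936655879), 0.020252492278814316)
case ((0.6008966565132141, 0.016684263944625854), (0.07402274012565613, 0.06788657605648041), 8.55671215057373) [0.2565394]
low z [0.20082768 0.20250969 0.20350774 0.2047418 ]
scene
plug [0.60152024 0.00433966] 32 0.0013830686686990455
plug2 [0.60199545 0.00371903] 31 0.0012227077023731791
coupler [0.60272761 0.00441149] 195 0.0055496910922324
face 152 ((0.6029555797576904, 0.005715540610253811), 0.02038096822798252)
case ((0.6142714023590088, 0.0030913278460502625), (0.060532763600349426, 0.09277260303497314), 25.116790771484375) [0.2571024]
low z [0.20444835 0.20482281 0.20708358 0.20729104]
wrist
plug [0.6035 0.0011] 0 nan
plug2 [0.6035 0.0011] 0 nan
coupler [0.60379901 0.00175146] 351 0.007688156533759171
face 540 ((0.6031898856163025, 0.0017594705568626523), 0.019925827160477638)
case ((0.5918281674385071, -0.0012691952288150787), (0.05077468603849411, 0.09886881709098816), 10.991681098937988) [0.27356939]
  return _methods._mean(a, axis=axis, dtype=dtype,
  ret = ret.dtype.type(ret / rcount)
```

The cameras agree to 1–2 mm, with the plug slightly short in y. I'll aim at (0.6034, 0.0020) and go down in force-watched steps, trimming laterally from the side force.

```bash
cat > ins.py <<'E'
from h import *
import sys
def go(z0,z1,step,C,fmax,spd=.03):
    C=np.array(C,float); z=z0
    while z>z1+1e-6:
        z=max(z-step,z1); manip.move_l([*C,z],None,spd); f=np.array(manip.current_force())-F0; e=manip.current_ee_pos()
        print(f"z {z:.4f} real {e[2]:.4f} C {C.round(4)} f {f.round(1)} t {manip.current_time():.1f}")
        if f[2]>fmax: print("stop"); break
        if np.hypot(*f[:2])>1.5: C+=np.clip(.00006*f[:2],-.0006,.0006)
    return C,z
F0=np.array([0.4,.7,-3.2])
E
python3 - <<'E'
from ins import *
C=[.6034,.0020]; manip.move_l([*C,.214],None,.08)
print(manip.current_force())
print(go(.214,.200,.002,C,12))
print(manip.current_ft_torque(),manip.current_grip_width())
E
```

```text
[-0.18693535  0.24755641 -2.77234186]
z 0.2120 real 0.2122 C [0.6034 0.002 ] f [-0.5  0.   1.1] t 24.8
z 0.2100 real 0.2099 C [0.6034 0.002 ] f [ 0.1 -0.4  0.7] t 25.0
z 0.2080 real 0.2078 C [0.6034 0.002 ] f [-1.1  0.1  0.4] t 25.3
z 0.2060 real 0.2058 C [0.6034 0.002 ] f [-0.6 -0.9 -0.5] t 25.5
z 0.2040 real 0.2039 C [0.6034 0.002 ] f [-0.7 -1.4  0.7] t 25.8
z 0.2020 real 0.2019 C [0.6034 0.0019] f [-1.3 -1.2 -0.2] t 26.0
z 0.2000 real 0.1999 C [0.6033 0.0018] f [-0.8 -1.3 -0.3] t 26.3
(array([0.60323329, 0.00176515]), 0.2)
[ 0.05183793 -0.01654699 -0.00958241] 0.43461920839701934
```

The plug is entering freely. Now pushing through the balls.

```bash
python3 - <<'E'
from ins import *
C,z=go(.200,.183,.002,[.6032,.00177],40)
C,z=go(z,.178,.001,C,20)
manip.dwell(.3)
print(C,z,manip.current_force(),manip.current_ee_pos(),manip.current_ft_torque(),manip.current_grip_width())
E
```

```text
z 0.1980 real 0.1981 C [0.6032 0.0018] f [ 1.1 -2.1  1.1] t 26.5
z 0.1960 real 0.1965 C [0.6033 0.0016] f [ 1.1 -1.6  4.8] t 26.8
z 0.1940 real 0.1947 C [0.6033 0.0015] f [ 2.1 -0.3  8.6] t 27.0
z 0.1920 real 0.1913 C [0.6035 0.0015] f [7.5 2.4 3. ] t 27.3
z 0.1900 real 0.1890 C [0.6039 0.0017] f [ 6.2 -2.  -3.8] t 27.5
z 0.1880 real 0.1872 C [0.6043 0.0016] f [-0.8  5.3 -5.5] t 27.8
z 0.1860 real 0.1858 C [0.6042 0.0019] f [-0.9 -8.6  0.1] t 28.0
z 0.1840 real 0.1838 C [0.6042 0.0014] f [ 4.5  6.2 -0.2] t 28.3
z 0.1830 real 0.1829 C [0.6045 0.0017] f [ 2.4  3.5 -1.9] t 28.5
z 0.1820 real 0.1819 C [0.6046 0.0019] f [2.  7.4 1.5] t 28.8
z 0.1810 real 0.1809 C [0.6047 0.0024] f [-5.4 -1.1  0.6] t 29.0
z 0.1800 real 0.1805 C [0.6044 0.0023] f [-2.6  0.7  2.9] t 29.3
z 0.1790 real 0.1803 C [0.6042 0.0024] f [-2.2  0.4 13.2] t 29.5
z 0.1780 real 0.1802 C [0.6041 0.0024] f [-6.2  1.9 19.2] t 29.8
[0.60372734 0.00249886] 0.178 [-4.66139672  2.28366524 17.26945983] [0.60470636 0.00223517 0.18017129] [ 0.36501608  1.6202871  -0.06176498] 0.4318496446033109
```

It snapped (force peaked, then went negative) and hit a hard stop at z = 0.1802. I'll relax the side load, press a little more, and check by picture.

```bash
python3 - <<'E'
from h import *
manip.move_l([.6037,.0024,.1772],None,.02); manip.dwell(.5)
print(manip.current_force(),manip.current_ee_pos(),manip.current_ft_torque(),manip.current_grip_width(),manip.current_tcp_rot().round(3).tolist())
def px(k,X): q=k["camera_matrix"]@(k["R"]@np.array(X)+k["t"]); return q[:2]/q[2]
ims=[]
for c in ("side","scene"):
    p,d,k=shot(c,c+"7"); P,v,u=cloud(c,d,k); a,b=px(k,[.604,-.02,.14]).astype(int)
    ims.append(cv2.resize(p[b-65:b+65,a-65:a+65],(390,390),interpolation=2))
    s=P[(P[:,2]>.15)&(P[:,2]<.168)&(P[:,1]<-.11)&(P[:,1]>-.2)&(abs(P[:,0]-.604)<.03)]
    print(c,"lever",cv2.minAreaRect(s[:,:2].astype(np.float32)))
    g=P[(P[:,2]>.15)&(P[:,2]<.26)&(P[:,1]>-.045)&(P[:,1]<.045)&(abs(P[:,0]-.604)<.045)]
    # stem / hex widths by height
    for lo in np.arange(.14,.19,.005):
        q=P[(P[:,2]>=lo)&(P[:,2]<lo+.005)&(P[:,1]>-.025)&(P[:,1]<.04)&(abs(P[:,0]-.604)<.03)]
        if len(q)>3: print(f"  z{lo:.3f} n{len(q)} x {q[:,0].min():.4f} {q[:,0].max():.4f}")
cv2.imwrite("pics/m7.png",np.hstack(ims)[:,:,::-1]); print(manip.current_time())
E
```

```text
[-4.99349921  2.39292111 21.64933062] [0.60473043 0.00223257 0.18017835] [ 0.4010792   1.6799641  -0.05070288] 0.42890189406327195 [[0.004, -0.179, 0.984], [-0.001, 0.984, 0.179], [-1.0, -0.001, 0.004]]
side lever ((0.6050205826759338, -0.14108635485172272), (0.017962120473384857, 0.0617402158677578), 0.0006619307678192854)
  z0.140 n22 x 0.5834 0.6189
  z0.145 n76 x 0.5835 0.6218
  z0.150 n21 x 0.5845 0.6162
  z0.155 n44 x 0.5849 0.6120
  z0.160 n7 x 0.5933 0.6116
  z0.170 n11 x 0.5768 0.5995
  z0.175 n18 x 0.5742 0.5968
  z0.180 n24 x 0.5747 0.6137
  z0.185 n25 x 0.5751 0.6164
scene lever ((0.6062312722206116, -0.13960513472557068), (0.05902593210339546, 0.01892550103366375), 89.9707260131836)
  z0.140 n20 x 0.5936 0.6221
  z0.145 n76 x 0.5848 0.6230
  z0.150 n21 x 0.5902 0.6165
  z0.155 n47 x 0.5898 0.6152
  z0.160 n10 x 0.6041 0.6138
  z0.180 n5 x 0.6072 0.6200
  z0.185 n12 x 0.6068 0.6251
30.9167
```

View pics/m7.png

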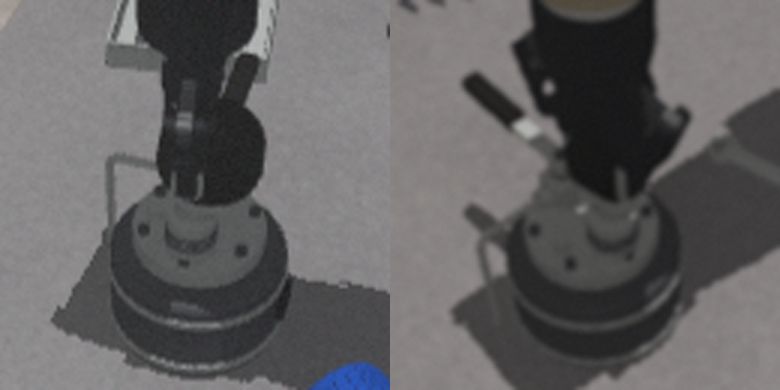

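The lever is shut, but in the side view the case looks displaced to -x of the fingers, and the y moment is 1.7 N m. The gauge may have swivelled in the grip. I'll measure the disc before handing in.

```bash
python3 - <<'E'
from h import *
from scipy.optimize import least_squares
def px(k,X): q=k["camera_matrix"]@(k["R"]@np.array(X)+k["t"]); return q[:2]/q[2]
p,d,k=shot("side","s8"); P,v,u=cloud("side",d,k)
e=np.array([np.cos(np.radians(10.3)),np.sin(np.radians(10.3))]); n=np.array([-e[1],e[0]]); C=np.array([.6035,.002])
D=(P[:,:2]-C)@np.c_[e,n]   # along disc, across
m=(abs(D[:,0])<.06)&(D[:,1]>.012)&(D[:,1]<.026)&(P[:,2]>.15)&(P[:,2]<.27)
for lo in np.arange(.155,.26,.008):
    q=D[m&(P[:,2]>=lo)&(P[:,2]<lo+.008)]
    if len(q)>2: print(f"z{lo:.3f} n{len(q)} along {q[:,0].min():.4f} {q[:,0].max():.4f} across {np.median(q[:,1]):.4f}")
a,b=px(k,[.604,0,.18]).astype(int)
i1=cv2.resize(p[b-40:b+40,a-40:a+40],(480,480),interpolation=cv2.INTER_CUBIC)
i1=cv2.convertScaleAbs(i1,alpha=1.9,beta=15)
for z in (.117,.147,.203,.239):
    x,y=(px(k,[*C,z])-[a-40,b-40])*6; cv2.circle(i1,(int(x),int(y)),3,(255,0,0),-1)
w,dw,kw=shot("wrist","w8")
cv2.imwrite("pics/m8.png",np.hstack([i1,cv2.resize(w,(320,480))])[:,:,::-1])
Pw,_,_=cloud("wrist",dw,kw); Dw=(Pw[:,:2]-C)@np.c_[e,n]
g=(Pw[:,2]>.16)&(Pw[:,2]<.25)&(abs(Dw[:,1])<.017)&(abs(Dw[:,0])<.06)
for lo in np.arange(.16,.25,.01):
    q=Dw[g&(Pw[:,2]>=lo)&(Pw[:,2]<lo+.01)]
    if len(q)>3: print(f"w z{lo:.2f} n{len(q)} along {np.percentile(q[:,0],2):.4f} {np.percentile(q[:,0],98):.4f}")
E
```

```text
z0.155 n20 along -0.0115 0.0037 across 0.0141
z0.171 n32 along -0.0344 -0.0008 across 0.0186
z0.179 n53 along -0.0403 0.0165 across 0.0188
z0.187 n59 along -0.0440 0.0186 across 0.0188
z0.195 n77 along -0.0473 0.0234 across 0.0189
z0.203 n66 along -0.0487 0.0233 across 0.0187
z0.211 n64 along -0.0483 0.0215 across 0.0186
z0.219 n52 along -0.0439 0.0196 across 0.0184
z0.227 n53 along -0.0394 -0.0111 across 0.0182
z0.235 n32 along -0.0310 -0.0112 across 0.0161
z0.243 n6 along -0.0153 -0.0023 across 0.0213
z0.251 n21 along -0.0159 0.0164 across 0.0213
z0.259 n27 along -0.0157 0.0169 across 0.0236
w z0.19 n104 along -0.0489 -0.0467
w z0.20 n504 along -0.0492 -0.0471
w z0.21 n1211 along -0.0478 -0.0441
w z0.22 n2428 along -0.0443 -0.0359
w z0.23 n8640 along -0.0372 0.0077
w z0.24 n2010 along -0.0209 -0.0069
```

View pics/m8.png

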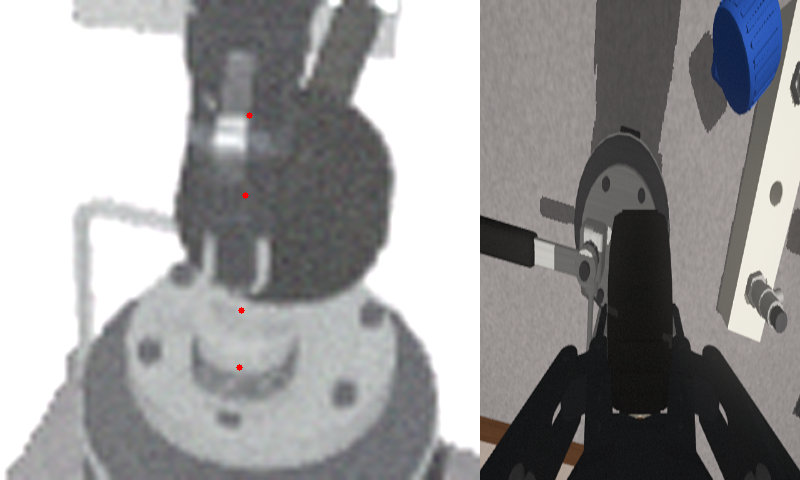

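```bash
cat > disc.py <<'E'
from h import *
from scipy.optimize import least_squares
e=np.array([np.cos(np.radians(10.3)),np.sin(np.radians(10.3))]); n=np.array([-e[1],e[0]]); C0=np.array([.6035,.002])
def disc(c,d,zc,k=None,C=C0,prt=True):
    P,_,_=cloud(c,d,k); D=(P[:,:2]-C)@np.c_[e,n]
    m=(abs(D[:,0])<.07)&(D[:,1]>-.022)&(D[:,1]<.023)&(abs(P[:,2]-zc)<.034); rows=[]
    for lo in np.arange(zc-.034,zc+.034,.004):
        q=D[m&(P[:,2]>=lo)&(P[:,2]<lo+.004),0]
        if len(q)>3: rows.append((round(lo+.002-zc,3),len(q),q.min().round(4),q.max().round(4)))
    return rows
def stem(c,d,z0,z1,k=None):
    P,_,_=cloud(c,d,k); D=(P[:,:2]-C0)@np.c_[e,n]
    for lo in np.arange(z0,z1,.004):
        m=(np.abs(D).max(1)<.024)&(P[:,2]>=lo)&(P[:,2]<lo+.004); q=D[m]
        if len(q)>2: print(f"   {lo:.3f} n{len(q)} along {q[:,0].min():.4f} {q[:,0].max():.4f}  across {q[:,1].min():.4f} {q[:,1].max():.4f}")
E
python3 - <<'E'
from disc import *
f=np.load("pics/t6.npz")
print("held high (side)"); [print(r) for r in disc("side",f["d"],.286)]
print("stem side high"); stem("side",f["d"],.2,.25)
p,d,k=shot("side","s9"); p2,d2,k2=shot("scene","c9")
print("stem now side"); stem("side",d,.135,.185)
print("stem now scene"); stem("scene",d2,.135,.185)
print("rack check"); 
E
```

```text
held high (side)
(np.float64(-0.032), 15, np.float64(-0.0123), np.float64(0.0152))
(np.float64(-0.028), 34, np.float64(-0.0218), np.float64(0.0191))
(np.float64(-0.024), 30, np.float64(-0.0255), np.float64(0.0229))
(np.float64(-0.02), 23, np.float64(-0.0274), np.float64(0.0271))
(np.float64(-0.016), 37, np.float64(-0.0309), np.float64(0.0291))
(np.float64(-0.012), 34, np.float64(-0.0327), np.float64(0.0311))
(np.float64(-0.008), 45, np.float64(-0.0359), np.float64(0.0356))
(np.float64(-0.004), 35, np.float64(-0.0303), np.float64(0.0328))
(np.float64(0.0), 51, np.float64(-0.0371), np.float64(0.0368))
(np.float64(0.004), 48, np.float64(-0.037), np.float64(0.0359))
(np.float64(0.008), 40, np.float64(-0.0362), np.float64(0.0329))
(np.float64(0.012), 61, np.float64(-0.0358), np.float64(0.0351))
(np.float64(0.016), 45, np.float64(-0.0336), np.float64(0.0323))
(np.float64(0.02), 60, np.float64(-0.033), np.float64(0.0316))
(np.float64(0.024), 58, np.float64(-0.0292), np.float64(0.0286))
(np.float64(0.028), 76, np.float64(-0.0261), np.float64(0.0261))
(np.float64(0.032), 48, np.float64(-0.021
[... 953 characters left out ...]
 0.171 n15 along -0.0221 -0.0009  across 0.0171 0.0200
   0.175 n12 along -0.0239 -0.0113  across 0.0167 0.0198
   0.179 n10 along -0.0219 0.0142  across 0.0172 0.0239
   0.183 n15 along -0.0237 0.0164  across 0.0171 0.0235
stem now scene
   0.135 n22 along -0.0060 0.0197  across -0.0028 0.0228
   0.139 n9 along 0.0049 0.0196  across -0.0061 0.0216
   0.143 n46 along -0.0168 0.0199  across -0.0157 0.0227
   0.147 n49 along -0.0125 0.0192  across -0.0127 0.0231
   0.151 n15 along -0.0110 0.0123  across -0.0062 0.0188
   0.155 n37 along -0.0105 0.0126  across -0.0062 0.0181
   0.159 n23 along -0.0052 0.0111  across -0.0096 0.0168
   0.183 n5 along 0.0138 0.0200  across 0.0029 0.0203
rack check
```

The case really is leaning: its centre is 12.7 mm off along the disc and the flange 3.5 mm off, at seated height, so about 0.19 rad of tilt. The plug is deep in the coupler but the gauge has swivelled in the grip. I'll unload, open the fingers a little, see where it settles, and regrasp.

```bash
python3 - <<'E'
from disc import *
manip.move_l([.6047,.0022,.1802],None,.02); print(manip.current_force())
manip.set_gripper(0.6,30); manip.dwell(.4); print(manip.current_grip_width(),manip.current_force())
p,d,k=shot("side","s10"); p2,d2,k2=shot("scene","c10")
[print(r) for r in disc("side",d,.203)]
print("side");stem("side",d,.145,.165);print("scene");stem("scene",d2,.145,.165)
print(manip.current_time())
E
```

```text
[ 0.50507355  1.99716471 -3.97309985]
0.6001635846017233 [ 0.71782983 -0.73824455  0.70115872]
(np.float64(-0.032), 7, np.float64(-0.0136), np.float64(0.0053))
(np.float64(-0.028), 13, np.float64(-0.0218), np.float64(0.0204))
(np.float64(-0.024), 16, np.float64(-0.0259), np.float64(0.0225))
(np.float64(-0.02), 19, np.float64(-0.0297), np.float64(0.0245))
(np.float64(-0.016), 27, np.float64(-0.0295), np.float64(0.0288))
(np.float64(-0.012), 25, np.float64(-0.0335), np.float64(0.0286))
(np.float64(-0.008), 34, np.float64(-0.0354), np.float64(0.0336))
(np.float64(-0.004), 30, np.float64(-0.0371), np.float64(0.0333))
(np.float64(0.0), 38, np.float64(-0.0384), np.float64(0.0341))
(np.float64(0.004), 27, np.float64(-0.0381), np.float64(0.0353))
(np.float64(0.008), 35, np.float64(-0.038), np.float64(0.034))
(np.float64(0.012), 54, np.float64(-0.0373), np.float64(0.0345))
(np.float64(0.016), 32, np.float64(-0.0344), np.float64(0.0322))
(np.float64(0.02), 59, np.float64(-0.0335), np.float64(0.0308))
(np.float64(0.024), 44, np.float64(-0.0301), np.float64(0.0293))
(np.float64(0.028), 52, np.float64(-0.0285), np.float64(0.026))
(np.float64(0.032), 58, np.float64(-0.0245), np.float64(0.0141))
side
   0.145 n61 along -0.0196 0.0183  across -0.0063 0.0204
   0.149 n25 along -0.0173 0.0165  across -0.0043 0.0170
   0.153 n34 along -0.0153 0.0125  across 0.0032 0.0154
   0.157 n16 along -0.0135 0.0126  across 0.0082 0.0171
scene
   0.145 n56 along -0.0133 0.0200  across -0.0137 0.0223
   0.149 n19 along -0.0045 0.0174  across -0.0094 0.0198
   0.153 n22 along -0.0054 0.0146  across -0.0009 0.0195
   0.157 n7 along -0.0029 0.0149  across -0.0033 0.0174
32.2167
```

Released, it stands upright with its flange on the coupler, the case within 2 mm of the axis. So the lean came from my lateral trimming. I'll regrasp where it stands and press straight down with no lateral trim.

```bash
python3 - <<'E'
from disc import *
A=[.6024,.0018]
manip.move_l([*A,.181],None,.02); manip.dwell(.2)
manip.set_gripper(0.0,110); print(manip.current_grip_width(),manip.current_force(),manip.current_ee_pos())
for z in (.180,.179,.178,.1775):
    manip.move_l([*A,z],None,.015); manip.dwell(.15); f=manip.current_force(); print(z,np.round(manip.current_ee_pos(),4),f.round(1),manip.current_ft_torque().round(2))
    if f[2]>22: break
p,d,k=shot("side","s11"); p2,d2,k2=shot("scene","c11")
[print(r) for r in disc("side",d,.203)]
print("side");stem("side",d,.145,.165);print("scene");stem("scene",d2,.145,.165)
print(manip.current_time())
E
```

```text
0.43564849398943023 [-2.01125734  0.00792805  4.44876995] [0.60255007 0.0019018  0.18138828]
0.18 [0.6027 0.0019 0.1813] [-4.4  0.8 12. ] [ 0.13  0.83 -0.07]
0.179 [0.6028 0.0019 0.1812] [-7.4  1.7 20.3] [ 0.16  1.49 -0.05]
0.178 [0.6029 0.0019 0.1812] [-11.6   1.7  28.5] [0.12 2.07 0.01]
(np.float64(-0.032), 8, np.float64(-0.0136), np.float64(0.0119))
(np.float64(-0.028), 25, np.float64(-0.0197), np.float64(0.016))
(np.float64(-0.024), 19, np.float64(-0.0238), np.float64(0.0225))
(np.float64(-0.02), 24, np.float64(-0.0278), np.float64(0.0244))
(np.float64(-0.016), 20, np.float64(-0.0297), np.float64(0.0288))
(np.float64(-0.012), 36, np.float64(-0.0335), np.float64(0.0339))
(np.float64(-0.008), 27, np.float64(-0.0369), np.float64(0.0309))
(np.float64(-0.004), 38, np.float64(-0.0368), np.float64(0.0333))
(np.float64(0.0), 27, np.float64(-0.0378), np.float64(0.033))
(np.float64(0.004), 36, np.float64(-0.0381), np.float64(0.0332))
(np.float64(0.008), 41, np.float64(-0.0369), np.float64(0.0351))
(np.float64(0.012), 50, np.float64(-0.0368), np.float64(0.0338))
(np.float64(0.016), 34, np.float64(-0.0344), np.float64(0.0313))
(np.float64(0.02), 59, np.float64(-0.0332), np.float64(0.0316))
(np.float64(0.024), 42, np.float64(-0.029), np.float64(0.0274))
(np.float64(0.028), 71, np.float64(-0.0285), np.float64(0.026))
(np.float64(0.032), 39, np.float64(-0.0225), np.float64(0.0199))
side
   0.145 n62 along -0.0196 0.0184  across -0.0071 0.0221
   0.149 n21 along -0.0189 0.0145  across -0.0022 0.0182
   0.153 n40 along -0.0154 0.0132  across 0.0023 0.0160
   0.157 n11 along -0.0154 0.0066  across 0.0058 0.0143
scene
   0.145 n63 along -0.0139 0.0194  across -0.0135 0.0221
   0.149 n16 along -0.0148 0.0173  across -0.0047 0.0197
   0.153 n27 along -0.0072 0.0146  across -0.0037 0.0189
   0.157 n7 along -0.0024 0.0157  across 0.0002 0.0190
34.2583
```

```bash
python3 - <<'E'
from disc import *
def cz(d,zc):
    r=np.array(disc("side",d,zc)); pts=np.r_[np.c_[r[:,2],r[:,0]+zc],np.c_[r[:,3],r[:,0]+zc]]
    return least_squares(lambda c:np.hypot(*(pts-c[:2]).T)-.036,[0,zc],loss="soft_l1",f_scale=.001).x
h=cz(np.load("pics/t6.npz")["d"],.286)
manip.move_l([.6018,.0018,.1788],None,.015)
for i in range(3):
    manip.dwell(.6); print(manip.current_ee_pos().round(4),manip.current_force().round(1),manip.current_ft_torque().round(2),manip.current_grip_width())
p,d,k=shot("side","s12"); q=cz(d,.203); print("high",h,"now",q,"tip z est",.200+q[1]-h[1],"vs needed <",.147-.028)
p2,d2,k2=shot("scene","c12")
for c,dd,kk in (("side",d,k),("scene",d2,k2)):
    P,_,_=cloud(c,dd,kk); s=P[(P[:,2]>.15)&(P[:,2]<.168)&(P[:,1]<-.11)&(P[:,1]>-.2)&(abs(P[:,0]-.604)<.03)]
    print("lever",cv2.minAreaRect(s[:,:2].astype(np.float32)))
def px(k,X): w=k["camera_matrix"]@(k["R"]@np.array(X)+k["t"]); return w[:2]/w[2]
ims=[]
for pp,kk in ((p,k),(p2,k2)):
    a,b=px(kk,[.604,-.01,.16]).astype(int); ims.append(cv2.convertScaleAbs(cv2.resize(pp[b-50:b+50,a-50:a+50],(400,400),interpolation=2),alpha=1.8,beta=10))
cv2.imwrite("pics/m12.png",np.hstack(ims)[:,:,::-1]); print(manip.current_time())
E
```

```text
[0.6027 0.0019 0.1812] [-5.1  1.6 20.2] [ 0.18  1.05 -0.04] 0.43538919087427597
[0.6027 0.0019 0.1812] [-4.4  0.8 21.7] [ 0.14  1.08 -0.07] 0.43689782036936636
[0.6027 0.0019 0.1812] [-4.2  1.4 20.3] [ 0.2   1.06 -0.02] 0.432631163144656
high [-0.00060157  0.28861899] now [-0.00161971  0.20576887] tip z est 0.11714987969356816 vs needed < 0.119
lever ((0.6052890419960022, -0.14124423265457153), (0.06222624331712723, 0.018231384456157684), 89.97136688232422)
lever ((0.607100784778595, -0.1399398148059845), (0.017486119642853737, 0.05857893079519272), 0.1858515590429306)
36.4083
```

View pics/m12.png

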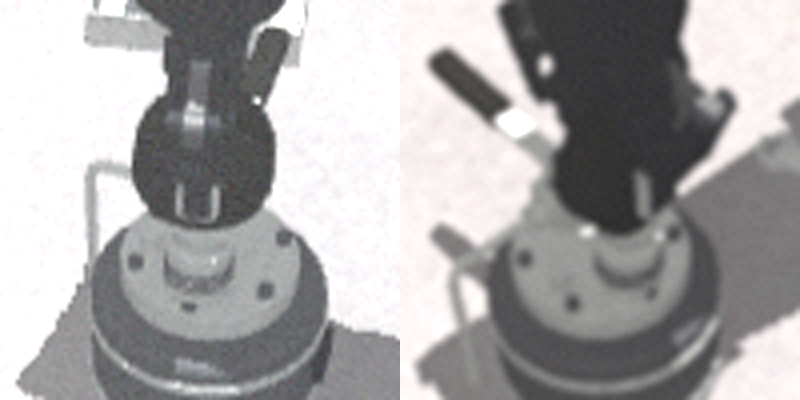

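The picture shows the case upright and centred over the coupler (side view about (203,160)), the flange on the coupler's face and the lever shut. The tip estimate is 29.9 mm deep and the push a steady 20 N with no drift. Handing in.

```bash
python3 - <<'E'
from h import *
print(manip.sign_off(),manip.current_force().round(1),manip.current_time())
E
```

```text
the job is handed in; nothing more can be done
the job is handed in; nothing more can be done
```

The reactor is bled, and the gauge is pressed home in the coupler with the fingers still holding it. I handed the job in at about 36.4 s of the 72 s, and no verdict was reported.

- **Lever:** I pulled it to its stop (about 1.56 rad from the shaft fit), held it over 1 s and eased it back at about 0.5 rad/s on average. It measures shut, within about 0.02 rad of its starting direction.
- **Gauge:** I took the black gauge from the rack's middle hole and pushed it in. The balls took hold at 14 mm, and the force then dropped as they snapped in.
- **One fault, mended:** My sideways corrections during the push made the gauge swivel in the grip to about 0.19 rad of lean. I released it, it stood upright by itself, and I regrasped it and pressed straight down.
- **Last checks:**
  - Plug about 29.9 mm deep, estimated to 1–2 mm.
  - Case within 2 mm of the axis and upright.
  - Push steady at 20 N at the wrist, with no drift over 1.8 s.
  - A small side force of about 4 N and a moment of about 1 N m remained.
- **Not measured:** The face contact force is only inferred from the wrist force. I did not re-measure the other fittings, the bottle or the spanner at the end. The arm never went near the bottle or spanner, and the two fittings beside the gauge looked undisturbed after it was lifted out.

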